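Jack up a draining deck and hold it

ROBOT

A 6-joint arm with a two-finger parallel gripper is mounted at the origin on the work surface. World frame = base frame: x ahead of the robot, y to its left, z up, the work surface at z = 0. Lengths are in m, angles in rad, forces in N, time in s.
With the tool pointing down it reaches from about 0.375 to 0.9 m from the base axis. Payload 3.1 kg.
Tool frame: the origin (TCP) lies between the finger pads; the fingertips stand 17 mm ahead of it and the grasp point (between the pads) lies 2 mm behind it; z points along the fingers, y is the line along which they close (so a half turn about z gives the same grasp; the last joint's range is limited). The gripper opens to 85 mm and grips with 20 to 120 N. Pads are 22 mm wide; open, the fingers measure 114 mm over their backs; the gripper's body (76 mm by 85 mm) begins 54 mm behind the grasp point. The pads swing forward as they close: fully open they stand 13 mm farther back than shut.
Start: joints at [1.04, 0.527, 1.433, -0, 1.181, -0.178], TCP at [0.216, 0.586, 0.248] pointing down, gripper open.
Joint ranges: [-3.08, 3.08], [-0.75, 2.2], [0.22, 2.44], [-1.43, 4.57], [0, 2.65], [-2.85, 2.85]. Speed limits (rad/s): [2.79, 2.79, 3.14, 3.14, 3.14, 3.14].

INTERFACE

Orientations are given as a unit quaternion [x, y, z, w].
In Python, from station import sense, vision, order gives the robot as it stands.
- The arm moves only by the shell command python3 -m crank 'ROWS' [OPENING] [FORCE]. ROWS is JSON, a list of rows, each an object with "dp": the shift along the world's x, y, z in units of 30 mm (1.0 is 30 mm), a list of three; "angular": the turn, a rotation vector about the world's x, y, z in degrees, a list of three. In form: [{"dp": [dx, dy, dz], "angular": [ax, ay, az]}, ...]. A call has 1 to 20 rows; each row shifts and turns the commanded pose from where the row before left it; what a row does not reach is not made up. A row lasts 1/10 s, in which the tool goes at most 50 mm and 8.59 degrees, less where a joint would pass 70% of its speed; a pose out of reach is approached as far as the arm can. A call is refused whole if a number of a shift passes 1 or a number of a turn 8.59, either way. A call with a gripper value outside its range is refused whole. OPENING is the closure, from 0 (fully open) to 1 (shut), set as the call begins (- or left out, the last holds). The fingers move at their own pace and stop on an object; FORCE is the grip in N (left out, the last holds). Time passes only in rows, so rows that do not move let the fingers close. It gives the time, the measured TCP pose, the force, the opening and the grip force at its end, in the units of the state.
- sense(): the state, without advancing time (a new reading comes with each control period).
- vision.snapshot(name): name is "scene" or "top" or "wrist"; returns a dict with "image" (480x640x3 uint8, blue, green, red), "range_z" (480x640 float32, m along the optical axis (not along the pixel's ray), 0 where there is no reading), "mtx" (3x3 intrinsics, pixels), "pose" (4x4, takes a point from camera to world coordinates); the wrist camera has in their place "mount" (4x4, takes a point from camera to tool coordinates, whose origin is the TCP and whose axes are the flange's). Camera axes: x right, y down, z forward; pixel columns grow to the right and rows downward; lengths in m; the calibration is good to about 2 mm. A picture is of the moment at which its call begins: read the wrist's pose just before it.
- order.sign_off(): hands the job in; it is judged then, once.
The state is a dict: "t": time; "q": joint angles; "qd": joint speeds; "tau": joint torques, N m; "tcp_pos": TCP position; "tool_rot": TCP orientation; "force": force on the tool from outside, world axes, zero at the start; "ft_torque": the same for the moment, N m; "finger_gap": opening from 0.0 (shut) to 1.0 (fully open); "gripper_force": force on a finger pad.
Only numpy, scipy, OpenCV 4.12 (cv2) and the standard library are available. Lean on these libraries where they do the work, as an engineer would, in place of code of your own. Each camera call takes 0.05 s, during which the arm holds its last target. There are 200 camera calls.

TASK

Pull the drawer open, take out the little red lever jack and stand it on the bench with its saddle centred under the yellow, red-dotted lift point of the draining deck. Pump the jack's handle once all the way down and let it right up again to bed the saddle in, then press the handle fully down a second time and finish while still holding it down, so that the deck stays raised on the jack. Do not push on the deck or its stand with the robot, and leave the glassware and the other things on the bench where they are.

Things in the scene. Friction and masses are not known exactly. Their poses are not given: they have to be found in the camera images.
- drawer_unit: low grey steel drawer unit fixed on the bench, 250 mm deep (x), 250 wide (y), 106 high, with one drawer. Origin: on the bench under the middle of the front of its case; its x axis points from the front into the unit, away from the robot, so the drawer slides out along -x. The whole top is bare.
- drawer (a joint): how far the drawer is out, m: 0 shut, 0.215 fully out at its stop; friction about 2 N, stays where left; left 25 to 40 mm ajar. Inside 210 mm wide, floor 14 mm above the bench, sides up to 48 mm; its inside begins 10 mm behind its front face. The jack inside clears the unit's top once the drawer is out 0.21 or more.
- drawer_handle (a point): middle of the drawer's bow handle: a level aluminium bar 10 mm thick, 110 long across the drawer front, 80 mm above the bench, 45 mm out from the front (40 mm free between bar and front, open above and below): fingers can be put down behind it from above. Axes as the drawer unit's.
- jack: loose red lever jack, 0.55 to 0.8 kg, upright in the drawer at the start, handle end to the drawer front. Origin: centre of the underside of its base plate (166 x 66 x 8 mm); +x to the saddle end, z up. Carry it by its upright red block: 34 mm along x, 36 along y, centre x = +20 mm, z 8 to 60 mm. Saddle at x = +62 mm; handle hinged at x = -4, z = 36 mm, sloping up towards -x.
- pump_handle (a joint): how far the pump handle is pressed, rad: 0 all the way up (rest), 0.66 fully down at its stop. The saddle, a level steel disc 32 mm across, has its top 56 mm above the jack's underside at rest and rises 39.4 mm per radian, 26 mm in all. A spring and the load bring it up again when let go; pressing it fully down needs about 2 N at the start, 5 to 9 N at the end under load.
- pump_bar (a point): middle of the handle's black cross bar, 16 mm thick and 60 mm long along the jack's y, 75 mm from the handle's hinge: to be pressed down from above. At rest its centre is 72 mm above the jack's underside and at jack x = -70 mm; fully down 24 mm and -78 mm.
- drain_stand: aluminium stand fixed on the bench, with the draining deck and its white blue-rimmed tray (top 110 mm high). Origin: on the bench under the lift point; x points from there to the deck and its rear hinge. A yellow tongue, 36 mm wide, top 78 mm high, sticks out along -x to the lift point. Deck from x = +50, 270 wide; feet from x = +70 at y = +-120: the jack comes in from -x, its +x along this x.
- lift_point (a point): centre of the underside of the round yellow lift pad (40 mm across, with a red dot on top), 66 mm above the bench at rest, 10 mm above the lowered saddle. It rises with the deck, which turns on its rear hinge 300 mm behind it, to about 82 mm when the jack is fully pumped, and falls back by its own weight (about 4 N here).
- amber_bottle: bystander: amber glass bottle, 70 mm across, 150 high; origin at the centre of its foot
- media_bottle: bystander: clear bottle with blue cap, 72 mm across, 170 high; origin at the centre of its foot
- flask: bystander: conical glass flask, 84 mm across, 120 high; origin at the centre of its foot
- grad_cylinder: bystander: measuring cylinder on a blue foot, 64 mm across, 180 high; origin at the centre of its foot
- slide_tray: bystander: white divided slide tray, 90 x 60 x 22 mm, in front of the robot; origin at the centre of its underside
- reagent_jar: bystander: small amber jar with white cap, 40 mm across, 60 high; origin at the centre of its foot
Mind the look-alikes: they are no part of the job. Leave any green look-alike of the jack alone.

How it is judged:
By the outcome, as a careful person would: the job done as asked, in the order asked, and still so for the second after the job is handed in, while the arm keeps its last pose, push and grip.
It also fails if it takes over 72 s, if anything falls off the work surface, if the arm or the gripper's body presses on something with over 40 N, if the wrist force passes 120 N, or if a joint passes its speed limit or range.

## Working session

There is one attempt and no reset: what is moved stays moved. The work goes in short steps, Python scripts to look and compute and a shell command to move; the robot and the scene stay as the last step left them, time stands still between calls to the robot, and variables do not carry over. Pictures are saved under pics/ and viewed, at most 10 in all, crops included, and the job is handed in when it is done.

```bash
ls; mkdir -p pics
cat > h.py <<'E'
import numpy as np,cv2
from station import sense,vision,order
def snap(n,save=None):
    s=sense(); d=vision.snapshot(n)
    if save: cv2.imwrite('pics/'+save,d['image'])
    if 'pose' not in d:
        from scipy.spatial.transform import Rotation as R
        T=np.eye(4);T[:3,:3]=R.from_quat(s['tool_rot']).as_matrix();T[:3,3]=s['tcp_pos'];d['pose']=T@d['mount']
    np.savez('/tmp/'+n+'.npz',**{k:d[k] for k in('image','range_z','mtx','pose')})
    return d
def cloud(d):
    z=d['range_z'];v,u=np.mgrid[:480,:640];K=d['mtx']
    P=np.stack([(u-K[0,2])/K[0,0]*z,(v-K[1,2])/K[1,1]*z,z],-1)
    W=P@d['pose'][:3,:3].T+d['pose'][:3,3]; W[z==0]=np.nan; return W
def ray(d,u,v,h):
    K=d['mtx'];r=d['pose'][:3,:3]@np.array([(u-K[0,2])/K[0,0],(v-K[1,2])/K[1,1],1]);o=d['pose'][:3,3]
    return o+r*(h-o[2])/r[2]
E
python3 - <<'E'
from h import *
s=sense();print(s)
for n in('top','scene'):
    d=snap(n,n+'0.png');print(n,d['pose'].round(3).tolist(),d['mtx'].tolist())
E
```

```text
pics
{'t': 0.0, 'q': array([ 1.03947690e+00,  5.28461815e-01,  1.43389860e+00,  3.99169858e-05,
        1.18139258e+00, -1.78511103e-01]), 'qd': array([-0.00117751, -0.00221324,  0.00025356, -0.00104221,  0.00061037,
        0.00081264]), 'tau': array([ 1.61442724e-03, -4.42341936e+01, -1.78028888e+01, -5.78503159e-05,
        8.27042037e-03, -3.13152043e-06]), 'tcp_pos': array([0.21558116, 0.58592486, 0.24733743]), 'tool_rot': array([ 1.75498058e-01,  9.84479184e-01, -1.00643666e-03, -3.92677070e-04]), 'force': array([ 0.50686674,  0.51727458, -0.04012697]), 'ft_torque': array([ 0.02017398,  0.05223928, -0.01895107]), 'gripper_force': 0.0, 'finger_gap': 0.9965456320974121}
top [[0.048, -0.971, 0.232, 0.272], [-0.999, -0.045, 0.017, -0.017], [-0.006, -0.233, -0.972, 1.171], [0.0, 0.0, 0.0, 1.0]] [[450.07115415859874, 0.0, 315.1564678597971], [0.0, 450.07115415859874, 238.43440350931388], [0.0, 0.0, 1.0]]
scene [[0.704, 0.607, -0.37, 1.062], [0.711, -0.608, 0.354, -0.497], [-0.01, -0.512, -0.859, 1.308], [0.0, 0.0, 0.0, 1.0]] [[579.82763549794, 0.0, 310.8318941142071], [0.0, 579.82763549794, 239.57785025464565], [0.0, 0.0, 1.0]]
```

View pics/top0.png

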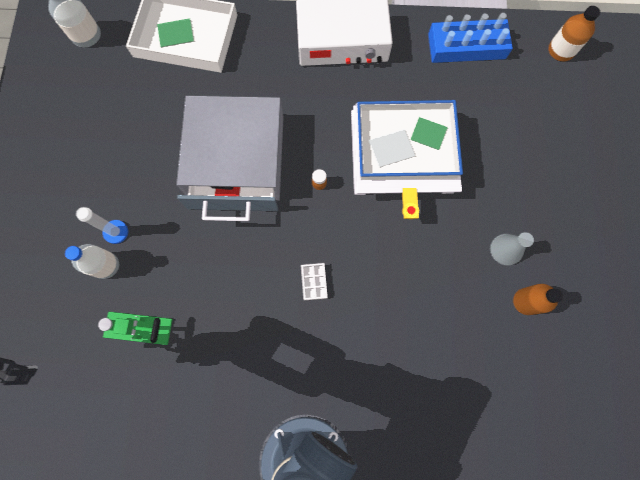

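View pics/scene0.png

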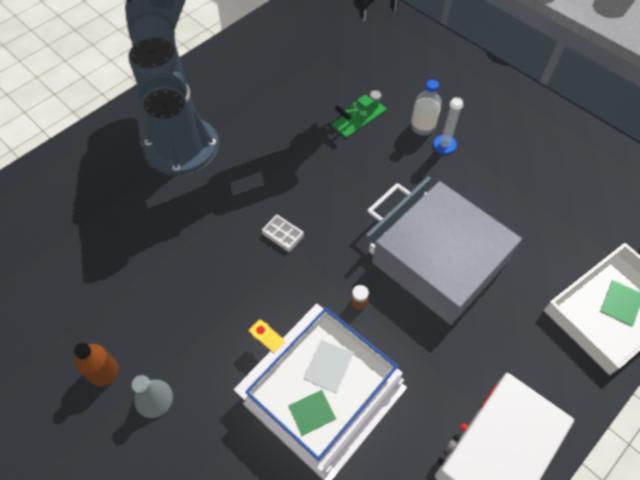

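The top view shows the drawer unit at the upper left, with its handle bar near (227,211) and the red jack just visible near (227,190). The stand is at upper centre with its red dot near (411,210). The green decoy is at (138,328), the slide tray at (314,282) and the jar at (319,180). The scene view matches this.

Run:
```python
from h import *
for n in('top','scene'):
    d=np.load(f'/tmp/{n}.npz');d={k:d[k] for k in d};W=cloud(d);im=d['image'];hsv=cv2.cvtColor(im,cv2.COLOR_BGR2HSV)
    H,S,V=[hsv[...,i].astype(int) for i in range(3)]
    x,y,z=[W[...,i] for i in range(3)]
    red=((H<8)|(H>172))&(S>150)&(V>100)
    yel=(H>20)&(H<35)&(S>150)&(V>120)
    def big(m):
        k,l,st,c=cv2.connectedComponentsWithStats(m.astype(np.uint8));return [(i,st[i],c[i],l==i) for i in range(1,k) if st[i][4]>15]
    ty=max(big(yel),key=lambda a:a[1][4])
    for i,st,c,m in big(red):
        print(n,'red',st[4],c.round(1),ray(d,*c,.079).round(4),np.nanmedian(W[m],0).round(3))
    m=ty[3]; print(n,'yellow',ty[2], np.nanmedian(W[m],0).round(3))
    # yellow long axis
    top=m&(z>.07); vu=np.argwhere(top); P=np.array([ray(d,u,v,.078)[:2] for v,u in vu]); r=cv2.minAreaRect(P.astype(np.float32)*1000);print(r)
    # unit top
    m=(abs(z-.106)<.006)&(y>.1)&(y<.6)&(x>.45)&(x<1)&(S<60)
    b=max(big(m),key=lambda a:a[1][4])[3]; P=np.array([ray(d,u,v,.106)[:2] for v,u in np.argwhere(b)]);r=cv2.minAreaRect(P.astype(np.float32)*1000);print('unit',r,cv2.boxPoints(r).round(1).tolist())
    # handle
    near=(abs(z-.083)<.01)&(V>140)&(S<50)&(x>.4)&(x<.65)&(y>.05)&(y<.5)
    for i,st,c,m in big(near):
        P=np.array([ray(d,u,v,.084)[:2] for v,u in np.argwhere(m)]);print('handle',st[4],c.round(1),cv2.minAreaRect(P.astype(np.float32)*1000))
    # stand white/blue rim
    m=(H>100)&(H<125)&(S>150)&(abs(z-.108)<.012)&(x>.5)&(y<.1)
    P=np.array([ray(d,u,v,.11)[:2] for v,u in np.argwhere(m)])
    if len(P): print('tray',len(P),cv2.minAreaRect(P.astype(np.float32)*1000))
```

```text
top red 140 [319.7  53.6] [1.0588 0.0141 0.079 ] [1.07  0.015 0.063]
top red 23 [347.6  60.4] [ 1.0408 -0.0636  0.079 ] [ 1.072 -0.066  0.033]
top red 16 [368.5  60.2] [ 1.0438 -0.1212  0.079 ] [ 1.076 -0.126  0.033]
top red 171 [227.4 191.8] [0.6451 0.2318 0.079 ] [0.664 0.245 0.022]
top red 43 [410.7 209.9] [ 0.6183 -0.2366  0.079 ] [ 0.618 -0.237  0.079]
top yellow [409.91400491 202.34643735] [ 0.642 -0.235  0.078]
((637.2905883789062, -236.18112182617188), (81.10572052001953, 37.95713806152344), 0.15003304183483124)
unit ((775.9788818359375, 232.93563842773438), (251.13063049316406, 250.34820556640625), 1.3356208801269531) [[647.5, 355.1000061035156], [653.4000244140625, 104.9000015258789], [904.4000244140625, 110.69999694824219], [898.5999755859375, 361.0]]
handle 293 [226.3 214.5] ((593.8408203125, 229.2786865234375), (50.053245544433594, 119.73312377929688), 2.6427462100982666)
tray 706 ((803.6400146484375, -225.67190551757812), (206.64100646972656, 255.99842834472656), 3.6087000370025635)
scene red 37 [260.1 329.7] [ 0.6203 -0.2385  0.079 ] [ 0.619 -0.238  0.079]
scene red 30 [463.4 426.3] [ 1.0749 -0.0839  0.079 ] [ 1.076 -0.07   0.035]
scene yellow [266.74730022 335.79265659] [ 0.643 -0.238  0.078]
((638.1478881835938, -238.11387634277344), (77.32183837890625, 39.028934478759766), 2.4229698181152344)
unit ((779.163330078125, 229.4676055908203), (250.45188903808594, 254.26734924316406), 1.3019758462905884) [[651.0999755859375, 353.70001220703125], [656.9000244140625, 99.5], [907.2000122070312, 105.19999694824219], [901.5, 359.3999938964844]]
handle 240 [384.9 199.5] ((592.9700927734375, 226.88807678222656), (44.10969161987305, 119.40288543701172), 2.0227301120758057)
tray 98 ((862.1712036132812, -175.01416015625), (157.20591735839844, 318.6546630859375), 41.725711822509766)
```

```bash
python3 -m crank '[{"dp":[0.85,-0.85,0],"angular":[0,0,-5]},{"dp":[0.85,-0.85,0],"angular":[0,0,-5]},{"dp":[0.85,-0.85,0],"angular":[0,0,-5]},{"dp":[0.85,-0.85,0],"angular":[0,0,-5]},{"dp":[0.85,-0.85,0],"angular":[0,0,-5]},{"dp":[0.85,-0.85,0],"angular":[0,0,-5]},{"dp":[0.85,-0.85,0],"angular":[0,0,-5]},{"dp":[0.85,-0.85,0],"angular":[0,0,-5]},{"dp":[0.85,-0.85,0],"angular":[0,0,-5]},{"dp":[0.85,-0.85,0],"angular":[0,0,-5]},{"dp":[0.85,-0.85,0],"angular":[0,0,-5]},{"dp":[0.85,-0.85,0],"angular":[0,0,-5]},{"dp":[0.85,-0.85,0],"angular":[0,0,-5]},{"dp":[0.85,-0.85,0],"angular":[0,0,-3.5]},{"dp":[0,0,0],"angular":[0,0,0]},{"dp":[0,0,0],"angular":[0,0,0]}]' 0.5 25
cat >> h.py <<'E'
def st():
    s=sense();from scipy.spatial.transform import Rotation as R
    M=R.from_quat(s['tool_rot']).as_matrix();print('t%.2f'%s['t'],'tcp',s['tcp_pos'].round(4),'ytool deg %.2f'%np.degrees(np.arctan2(M[1,1],M[0,1])),'tilt',M[:2,2].round(4),'gap %.3f'%s['finger_gap'],'F',s['force'].round(1),'g',round(float(s['gripper_force']),1),'q6 %.2f'%s['q'][5])
E
python3 - <<'E'
from h import *
st();d=snap('wrist','w1.png');print(d['pose'].round(3).tolist())
E
```

```text
t: 1.7
tcp_pos: [0.5728, 0.2288, 0.2476]
tool_rot: [0.7, 0.714, -0.001, -0.001]
force: [-0.4, 0.3, -0.2]
finger_gap: 0.502
gripper_force: 0.0
t1.70 tcp [0.5728 0.2288 0.2476] ytool deg 1.20 tilt [-0.0018  0.0001] gap 0.502 F [-0.4  0.3 -0.2] g 0.0 q6 0.18
[[1.0, 0.021, 0.005, 0.571], [0.021, -0.965, -0.263, 0.295], [-0.001, 0.263, -0.965, 0.373], [0.0, 0.0, 0.0, 1.0]]
```

View pics/w1.png

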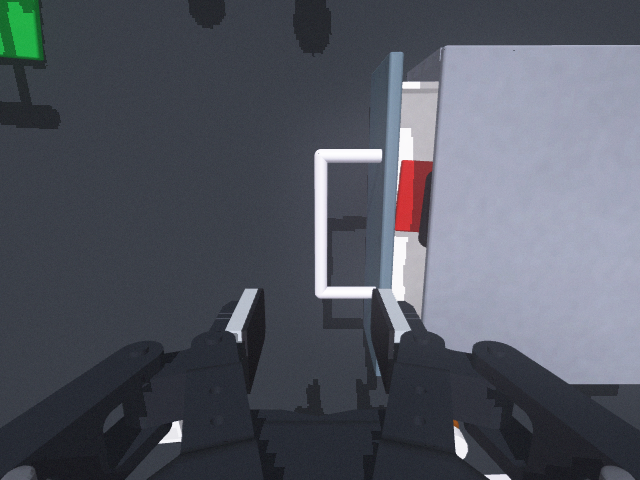

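The wrist view shows the bar between (320,155) and (320,292), the drawer front at column 390 and the red jack at (413,197). The fingers straddle the bar's line.

Run:
```python
from h import *
d=np.load('/tmp/wrist.npz')
for u,v in((320,152),(320,222),(321,292)):print(ray(d,u,v,.084).round(4))
print('front',ray(d,394,222,.1).round(4)); W=cloud(d);print(W[222,320],W[200,391],W[222,397])
```

```text
[0.5726 0.2855 0.084 ]
[0.5738 0.2329 0.084 ]
[0.5759 0.1748 0.084 ]
front [0.6276 0.2375 0.1   ]
[0.57378226 0.23284288 0.08392774] [0.62486651 0.25306348 0.09690545] [0.64660595 0.22112941 0.02235779]
```

```bash
python3 -m crank '[{"dp":[0.02,0,-0.8],"angular":[0,0,0.2]},{"dp":[0.02,0,-0.8],"angular":[0,0,0]},{"dp":[0,0,-0.8],"angular":[0,0,0]},{"dp":[0,0,-0.8],"angular":[0,0,0]},{"dp":[0,0,-0.8],"angular":[0,0,0]},{"dp":[0,0,-0.8],"angular":[0,0,0]},{"dp":[0,0,-0.8],"angular":[0,0,0]},{"dp":[0,0,0],"angular":[0,0,0]}]'
python3 -m crank '[{"dp":[0,0,0],"angular":[0,0,0]},{"dp":[0,0,0],"angular":[0,0,0]},{"dp":[0,0,0],"angular":[0,0,0]},{"dp":[0,0,0],"angular":[0,0,0]},{"dp":[0,0,0],"angular":[0,0,0]},{"dp":[0,0,0],"angular":[0,0,0]}]' 1 25
```

```text
t: 2.55
tcp_pos: [0.5702, 0.2303, 0.0772]
tool_rot: [0.697, 0.717, -0.003, -0.002]
force: [-1.4, 0.0, 0.0]
finger_gap: 0.501
gripper_force: 0.0
t: 3.15
tcp_pos: [0.5748, 0.2302, 0.0819]
tool_rot: [0.698, 0.716, 0.001, 0.0]
force: [-1.1, 2.3, 6.8]
finger_gap: 0.105
gripper_force: 25.0
```

```bash
python3 -m crank '[{"dp":[-0.2,0,0],"angular":[0,0,0]},{"dp":[-0.4,-0.01,0],"angular":[0,0,0]},{"dp":[-0.4,-0.01,0],"angular":[0,0,0]},{"dp":[-0.4,-0.01,0],"angular":[0,0,0]},{"dp":[-0.4,-0.01,0],"angular":[0,0,0]},{"dp":[-0.4,-0.01,0],"angular":[0,0,0]},{"dp":[-0.4,-0.01,0],"angular":[0,0,0]},{"dp":[-0.4,-0.01,0],"angular":[0,0,0]},{"dp":[-0.4,-0.01,0],"angular":[0,0,0]},{"dp":[-0.4,-0.01,0],"angular":[0,0,0]},{"dp":[-0.4,-0.01,0],"angular":[0,0,0]},{"dp":[-0.4,-0.01,0],"angular":[0,0,0]},{"dp":[-0.4,-0.01,0],"angular":[0,0,0]},{"dp":[-0.4,-0.01,0],"angular":[0,0,0]},{"dp":[-0.4,-0.01,0],"angular":[0,0,0]},{"dp":[-0.4,-0.01,0],"angular":[0,0,0]},{"dp":[0,0,0],"angular":[0,0,0]},{"dp":[0,0,0],"angular":[0,0,0]}]'
```

```text
t: 4.95
tcp_pos: [0.393, 0.2261, 0.0818]
tool_rot: [0.698, 0.716, 0.005, 0.003]
force: [5.7, 2.2, 6.6]
finger_gap: 0.106
gripper_force: 26.0
```

```bash
python3 -m crank '[{"dp":[-0.1,0,0],"angular":[0,0,0]},{"dp":[-0.1,0,0],"angular":[0,0,0]},{"dp":[0,0,0],"angular":[0,0,0]},{"dp":[0,0,0],"angular":[0,0,0]}]'
```

```text
t: 5.35
tcp_pos: [0.3929, 0.2262, 0.0819]
tool_rot: [0.698, 0.716, 0.01, 0.007]
force: [15.7, -3.0, -1.9]
finger_gap: 0.101
gripper_force: 25.5
```

```bash
python3 -m crank '[{"dp":[0.1,0,0],"angular":[0,0,0]},{"dp":[0.07,0,0],"angular":[0,0,0]},{"dp":[0,0,0],"angular":[0,0,0]},{"dp":[0,0,0],"angular":[0,0,0]},{"dp":[0,0,0],"angular":[0,0,0]},{"dp":[0,0,0.5],"angular":[0,0,0]},{"dp":[0,0,0.8],"angular":[0,0,0]},{"dp":[0,0,1],"angular":[0,0,0]},{"dp":[0.5,0,1],"angular":[0,0,0]},{"dp":[1,0,1],"angular":[0,0,0]},{"dp":[1,0,1],"angular":[0,0,0]},{"dp":[1,0,0.5],"angular":[0,0,0]},{"dp":[0,0,0],"angular":[0,0,0]},{"dp":[0,0,0],"angular":[0,0,0]}]' 0.5
python3 - <<'E'
from h import *
st();d=snap('wrist','w2.png')
snap('top','top2.png')
E
```

```text
t: 6.75
tcp_pos: [0.4915, 0.2248, 0.2539]
tool_rot: [0.698, 0.716, -0.001, -0.0]
force: [-1.3, -0.6, -0.5]
finger_gap: 0.499
gripper_force: 0.0
t6.75 tcp [0.4915 0.2248 0.2539] ytool deg 1.47 tilt [-0.0016 -0.0003] gap 0.499 F [-1.3 -0.6 -0.5] g 0.0 q6 0.20
```

View pics/w2.png

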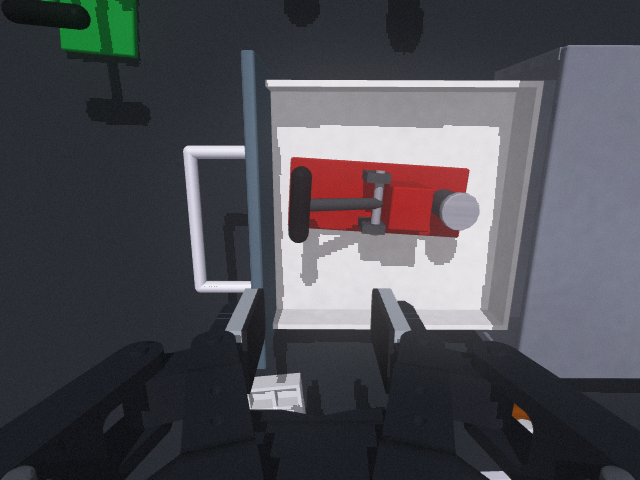

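The drawer is fully out. The jack lies at about 5° yaw: saddle at (459,210), block at about (410,210), cross bar at (299,205), base corners at (291,158), (469,170), (459,237) and (290,230).

Run:
```python
from h import *
d=np.load('/tmp/wrist.npz');im=d['image'];hsv=cv2.cvtColor(im,cv2.COLOR_BGR2HSV);H,S,V=[hsv[...,i].astype(int) for i in range(3)];W=cloud(d)
red=((H<8)|(H>172))&(S>150)&(V>60);z=W[...,2]
b=red&(abs(z-.022)<.006);print(b.sum(),np.nanmedian(z[b]))
r=cv2.minAreaRect(W[b][:,:2].astype(np.float32)*1000);print('base',r)
k=red&(z>.066)&(z<.085);print('block',np.nanmedian(z[k]),cv2.minAreaRect(W[k][:,:2].astype(np.float32)*1000))
s=(abs(z-.070)<.004)&(S<60)&(V>110);s[:,:430]=0;s[:,490:]=0
vu=np.argwhere(s);print('saddle',np.nanmedian(z[s]),cv2.minEnclosingCircle(W[s][:,:2].astype(np.float32)*1000))
p=(V<60)&(z>.075)&(z<.1);p[:,:280]=0;p[:,320:]=0;p[260:]=0
print('bar',np.nanmedian(z[p]),cv2.minAreaRect(W[p][:,:2].astype(np.float32)*1000))
```

```text
5226 0.02144498909319348
base ((546.00732421875, 238.4262237548828), (65.25244140625, 164.3892822265625), 87.8605728149414)
block 0.07339775964815731 ((565.7103881835938, 237.52064514160156), (36.21774673461914, 34.15422058105469), 87.49610137939453)
saddle 0.06952378387120778 ((607.7362060546875, 236.07322692871094), 16.10987663269043)
bar 0.09217350637563007 ((480.1719665527344, 241.0546875), (58.14128112792969, 23.064468383789062), 87.91661071777344)
```

Run:
```python
from h import *
print(sense()['q'].round(3))
```

```text
[0.223 0.408 1.64  0.    1.098 0.196]
```

```bash
python3 -m crank '[{"dp":[0.25,0.04,0],"angular":[0,0,7.85]},{"dp":[0.25,0.04,0],"angular":[0,0,7.85]},{"dp":[0.25,0.04,0],"angular":[0,0,7.85]},{"dp":[0.25,0.04,0],"angular":[0,0,7.85]},{"dp":[0.25,0.04,0],"angular":[0,0,7.85]},{"dp":[0.25,0.04,0],"angular":[0,0,7.85]},{"dp":[0.25,0.04,0],"angular":[0,0,7.85]},{"dp":[0.25,0.04,0],"angular":[0,0,7.85]},{"dp":[0.25,0.04,0],"angular":[0,0,7.85]},{"dp":[0.24,0.04,0],"angular":[0,0,7.85]},{"dp":[0,0.02,0],"angular":[0,0,7.85]},{"dp":[0,0,0],"angular":[0,0,0]},{"dp":[0,0,0],"angular":[0,0,0]}]' 0.2 && python3 -c "
from h import *
st()"
```

```text
t: 8.15
tcp_pos: [0.5654, 0.2376, 0.2533]
tool_rot: [0.02, 1.0, -0.0, -0.001]
force: [-0.8, -0.3, 0.7]
finger_gap: 0.802
gripper_force: 0.0
t8.15 tcp [0.5654 0.2376 0.2533] ytool deg 87.71 tilt [-0.0028 -0.0006] gap 0.802 F [-0.8 -0.3  0.7] g 0.0 q6 -1.31
```

```bash
python3 -m crank '[{"dp":[0,0,-0.9],"angular":[0,0,0]},{"dp":[0,0,-0.9],"angular":[0,0,0]},{"dp":[0,0,-0.9],"angular":[0,0,0]},{"dp":[0,0,-0.9],"angular":[0,0,0]},{"dp":[0,0,-0.9],"angular":[0,0,0]},{"dp":[0,0,-0.8],"angular":[0,0,0]},{"dp":[0.02,0,-0.6],"angular":[0,0,0]},{"dp":[0,0,-0.5],"angular":[0,0,0]},{"dp":[0,0,-0.1],"angular":[0,0,0]},{"dp":[0,0,0],"angular":[0,0,0]},{"dp":[0,0,0],"angular":[0,0,0]}]' && python3 -m crank '[{"dp":[0,0,0],"angular":[0,0,0]},{"dp":[0,0,0],"angular":[0,0,0]},{"dp":[0,0,0],"angular":[0,0,0]},{"dp":[0,0,0],"angular":[0,0,0]},{"dp":[0,0,0],"angular":[0,0,0]},{"dp":[0,0,0],"angular":[0,0,0]},{"dp":[0,0,0],"angular":[0,0,0]}]' 1 50 && python3 -c "
from h import *
st()"
```

```text
t: 9.25
tcp_pos: [0.5681, 0.2378, 0.0602]
tool_rot: [0.019, 1.0, 0.0, 0.001]
force: [0.2, -0.2, -0.3]
finger_gap: 0.798
gripper_force: 0.0
t: 9.95
tcp_pos: [0.5681, 0.2377, 0.0604]
tool_rot: [0.019, 1.0, 0.0, 0.001]
force: [-0.7, -0.1, 6.7]
finger_gap: 0.413
gripper_force: 52.0
t9.95 tcp [0.5681 0.2377 0.0604] ytool deg 87.84 tilt [0.0016 0.0003] gap 0.413 F [-0.7 -0.1  6.7] g 52.0 q6 -1.32
```

```bash
python3 -m crank '[{"dp":[0,0,0.3],"angular":[0,0,0]},{"dp":[0,0,0.6],"angular":[0,0,0]},{"dp":[0,0,0.9],"angular":[0,0,0]},{"dp":[0,0,0.9],"angular":[0,0,0]},{"dp":[0,0,0.9],"angular":[0,0,0]},{"dp":[0,0,0.9],"angular":[0,0,0]},{"dp":[0,0,0.5],"angular":[0,0,0]},{"dp":[0,0,0],"angular":[0,0,0]}]' && python3 -m crank '[{"dp":[-0.3,-0.5,0],"angular":[0,0,0]},{"dp":[-0.3,-0.8,0],"angular":[0,0,0]},{"dp":[-0.3,-0.9,0],"angular":[0,0,0]},{"dp":[-0.3,-0.9,0],"angular":[0,0,0]},{"dp":[-0.3,-0.9,0],"angular":[0,0,0]},{"dp":[-0.3,-0.9,0],"angular":[0,0,0]},{"dp":[-0.3,-0.9,0],"angular":[0,0,0]},{"dp":[-0.3,-0.9,0],"angular":[0,0,0]},{"dp":[-0.3,-0.9,0],"angular":[0,0,0]},{"dp":[-0.3,-0.9,0],"angular":[0,0,0]},{"dp":[-0.3,-0.9,0],"angular":[0,0,0]},{"dp":[-0.3,-0.9,0],"angular":[0,0,0]},{"dp":[-0.3,-0.9,0],"angular":[0,0,0]},{"dp":[-0.3,-0.9,0],"angular":[0,0,0]},{"dp":[0,-0.9,0],"angular":[0,0,0]},{"dp":[0,-0.9,0],"angular":[0,0,0]},{"dp":[0,-0.9,0],"angular":[0,0,0]},{"dp":[0,-0.6,0],"angular":[0,0,0]},{"dp":[0,0,0],"angular":[0,0,0]},{"dp":[0,0,0],"angular":[0,0,0]}]'
python3 - <<'E'
from h import *
st();snap('wrist','w3.png');snap('top','top3.png');snap('scene','scene3.png')
E
```

```text
t: 10.75
tcp_pos: [0.568, 0.2378, 0.2109]
tool_rot: [0.019, 1.0, 0.0, 0.001]
force: [0.5, -0.3, -6.2]
finger_gap: 0.416
gripper_force: 51.2
t: 12.75
tcp_pos: [0.4406, -0.2235, 0.2083]
tool_rot: [0.019, 1.0, 0.001, -0.001]
force: [0.3, 0.6, -7.6]
finger_gap: 0.413
gripper_force: 51.5
t12.75 tcp [ 0.4406 -0.2235  0.2083] ytool deg 87.78 tilt [-0.0024  0.0029] gap 0.413 F [ 0.3  0.6 -7.6] g 51.5 q6 -2.23
```

View pics/w3.png

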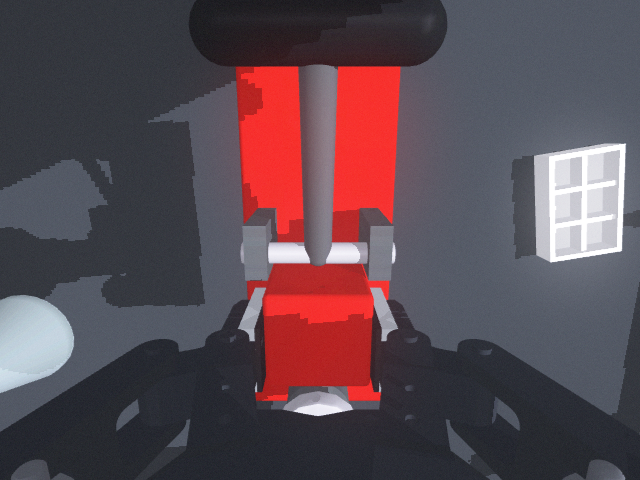

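View pics/top3.png

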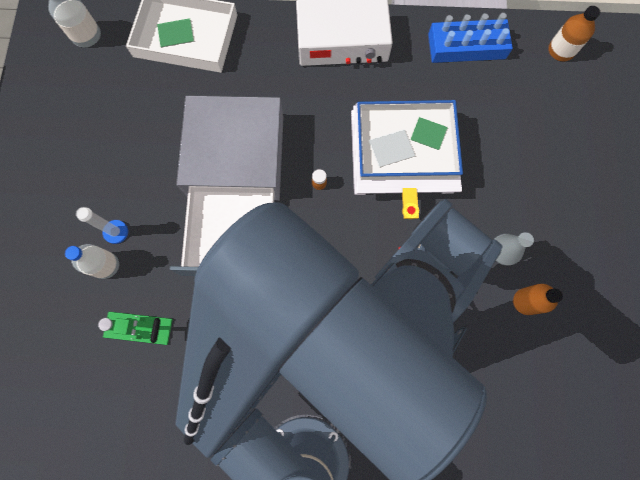

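The wrist view shows the jack held by the block, with its saddle partly visible at (318,395) and the cross bar at (318,30). In the top view the tongue and red dot at (411,210) are unobstructed, and the flask (508,250) is the nearest bystander.

Run:
```python
from h import *
d=np.load('/tmp/wrist.npz');im=d['image'];hsv=cv2.cvtColor(im,cv2.COLOR_BGR2HSV);H,S,V=[hsv[...,i].astype(int) for i in range(3)];W=cloud(d);z=W[...,2]
red=((H<8)|(H>172))&(S>150)&(V>60);red[:,:230]=0;red[:,410:]=0
k=red&(z>.18);k[:280]=0;print('block top z',np.nanmedian(z[(np.abs(np.arange(480)-340)<30)[:,None]&red]),cv2.minAreaRect(W[k&(z>.213)][:,:2].astype(np.float32)*1000) if (k&(z>.213)).sum() else 0)
zz=z[80:200,245:390][red[80:200,245:390]];print('base top z',np.nanmedian(zz))
# base plate side edges at rows
hb=np.nanmedian(zz);c=[]
for v in(90,120,150,180,200):
    u=np.where(red[v])[0];a,b=ray(d,u.min(),v,hb),ray(d,u.max()+1,v,hb);c.append((a+b)/2);print(v,a[:2].round(4),b[:2].round(4))
c=np.array(c);p=np.polyfit(c[:,0],c[:,1],1);print('jack yaw',np.degrees(np.arctan(p[0])), 'y at saddle x+.042', )
p2=V<70;p2[:,:180]=0;p2[:,460:]=0;p2[70:]=0
s=(V>150)&(S<60)&(abs(z-np.nanmedian(z[330:350,300:340])+.004)<.006);s[:380]=0;s[:,:270]=0;s[:,370:]=0
print('saddle px',s.sum(),np.nanmedian(z[s]),W[s].min(0),W[s].max(0))
for n in('top','scene'):
    d=np.load(f'/tmp/{n}.npz');im=d['image'];hsv=cv2.cvtColor(im,cv2.COLOR_BGR2HSV);H,S,V=[hsv[...,i].astype(int) for i in range(3)];W=cloud(d);x,y,z=[W[...,i] for i in range(3)]
    yel=(H>20)&(H<35)&(S>150)&(V>120)&(z>.07);red=((H<8)|(H>172))&(S>150)&(V>100)&(abs(x-.619)<.02)&(abs(y+.237)<.02)
    m=red|yel;rows=[]
    P=np.array([ray(d,u,v,.078)[:2] for v,u in np.argwhere(m)]);print(n,'tongue',len(P),P.min(0),P.max(0))
    c=cv2.moments(red.astype(np.uint8),True);print('dot',ray(d,c['m10']/c['m00'],c['m01']/c['m00'],.079).round(4))
    w=(abs(z-.110)<.004)&(x>.6)&(x<.98)&(y<-.05)&(y>-.42)&(H>95)&(H<130)&(S>120)
    P=W[w][:,:2].astype(np.float32)*1000;print('rim',len(P),cv2.minAreaRect(P))
    # front rim line: for each y bin min x
    yb=np.round(P[:,1]/8);Q=np.array([[P[yb==b][:,0].min(),b*8] for b in np.unique(yb) if (yb==b).sum()>2]);Q=Q[3:-3]
    l=cv2.fitLine(Q.astype(np.float32),cv2.DIST_HUBER,0,.01,.01).ravel();print('front rim dir deg',np.degrees(np.arctan2(l[1],l[0]))%180-90)
    g=(z>.02)&(z<.2)&(x>.3)&(x<.65)&(y<-.36)&(y>-.6)
    if n=='scene':print('bystanders near',W[g].min(0),W[g].max(0))
    if n=='top':print('flask foot',ray(d,508,255,.02),'bottle foot',ray(d,524,303,.02))
```

```text
block top z 0.2213932694194031 ((437.89324951171875, -223.72085571289062), (37.44210433959961, 34.48799514770508), 87.3844985961914)
base top z 0.1695974098358405
90 [ 0.3534 -0.2526] [ 0.3559 -0.1876]
120 [ 0.3649 -0.2528] [ 0.3674 -0.1878]
150 [ 0.3768 -0.2535] [ 0.3793 -0.1884]
180 [ 0.3892 -0.2538] [ 0.3918 -0.1887]
200 [ 0.3978 -0.2542] [ 0.4003 -0.189 ]
jack yaw -1.9765583224791534 y at saddle x+.042
saddle px 975 0.21609522847303403 [ 0.46338932 -0.23731668  0.21147181] [ 0.47151635 -0.21193883  0.21846557]
top tongue 437 [ 0.59658454 -0.25518605] [ 0.6778739  -0.21709994]
dot [ 0.6183 -0.2366  0.079 ]
rim 683 ((803.3609008789062, -225.9463348388672), (208.73919677734375, 258.23431396484375), 3.4068987369537354)
front rim dir deg 3.5169144
flask foot [ 0.52622117 -0.50056643  0.02      ] bottle foot [ 0.40363942 -0.53460517  0.02      ]
scene tongue 484 [ 0.59956396 -0.25822261] [ 0.67729314 -0.21834974]
dot [ 0.6198 -0.2385  0.079 ]
rim 509 ((805.7615966796875, -225.91415405273438), (204.9403533935547, 256.4715270996094), 3.798917770385742)
front rim dir deg 3.575737
bystanders near [ 0.38011324 -0.58429622  0.02000668] [ 0.58590907 -0.46566116  0.15675593]
```

```bash
python3 -m crank '[{"dp":[0.32,-0.4,-0.4],"angular":[0,0,2.8]},{"dp":[0.32,-0.4,-0.8],"angular":[0,0,2.8]},{"dp":[0,0,-0.8],"angular":[0,0,0]},{"dp":[0,0,-0.8],"angular":[0,0,0]},{"dp":[0,0,-0.8],"angular":[0,0,0]},{"dp":[0,0,-0.7],"angular":[0,0,0]},{"dp":[0,0,-0.5],"angular":[0,0,0]},{"dp":[0,0,-0.3],"angular":[0,0,0]},{"dp":[0,0,0],"angular":[0,0,0]},{"dp":[0,0,0],"angular":[0,0,0]},{"dp":[0,0,0],"angular":[0,0,0]}]' && python3 -c "
from h import *
st()"
```

```text
t: 14.0
tcp_pos: [0.4614, -0.2487, 0.0572]
tool_rot: [-0.03, 1.0, -0.001, 0.001]
force: [-0.3, 0.5, -6.1]
finger_gap: 0.41
gripper_force: 51.4
t14.00 tcp [ 0.4614 -0.2487  0.0572] ytool deg 93.46 tilt [ 0.0016 -0.0014] gap 0.410 F [-0.3  0.5 -6.1] g 51.4 q6 -2.34
```

```bash
python3 -m crank '[{"dp":[0,0.05,-0.2],"angular":[0,0,0]},{"dp":[0.3,0.02,0],"angular":[0,0,0]},{"dp":[0.5,0.03,0],"angular":[0,0,0]},{"dp":[0.5,0.03,0],"angular":[0,0,0]},{"dp":[0.5,0.03,0],"angular":[0,0,0]},{"dp":[0.5,0.03,0],"angular":[0,0,0]},{"dp":[0.5,0.03,0],"angular":[0,0,0]},{"dp":[0.5,0.03,0],"angular":[0,0,0]},{"dp":[0.4,0.02,0],"angular":[0,0,0]},{"dp":[0.2,0.02,0],"angular":[0,0,0]},{"dp":[0.04,0,0],"angular":[0,0,0]},{"dp":[0,0,0],"angular":[0,0,0]},{"dp":[0,0,0],"angular":[0,0,0]},{"dp":[0,0,0],"angular":[0,0,0]}]'
python3 - <<'E'
from h import *
st();d=snap('wrist');snap('scene','scene4.png');snap('top','top4.png')
im=d['image'];hsv=cv2.cvtColor(im,cv2.COLOR_BGR2HSV);H,S,V=[hsv[...,i].astype(int) for i in range(3)];W=cloud(d);z=W[...,2]
red=((H<8)|(H>172))&(S>150)&(V>60);red[:,:230]=0;red[:,410:]=0
hb=np.nanmedian(z[80:200,245:390][red[80:200,245:390]]);c=[]
for v in range(90,205,10):
    u=np.where(red[v])[0];c.append((ray(d,u.min(),v,hb)+ray(d,u.max()+1,v,hb))/2)
c=np.array(c);p=np.polyfit(c[:,0],c[:,1],1);k=red&(z>hb+.047);k[:280]=0
print('base top',hb,'yaw',np.degrees(np.arctan(p[0])),'y at .619',np.polyval(p,.619),'block',cv2.minAreaRect(W[k][:,:2].astype(np.float32)*1000))
E
```

```text
t: 15.4
tcp_pos: [0.5781, -0.2397, 0.0502]
tool_rot: [-0.03, 1.0, 0.0, -0.0]
force: [0.2, -0.1, -6.5]
finger_gap: 0.41
gripper_force: 51.5
t15.40 tcp [ 0.5781 -0.2397  0.0502] ytool deg 93.41 tilt [-0.001   0.0005] gap 0.410 F [ 0.2 -0.1 -6.5] g 51.5 q6 -2.20
base top 0.011363412275520443 yaw 3.582953211920703 y at .619 -0.23678197733838605 block ((575.400634765625, -239.6186065673828), (34.6552734375, 36.236907958984375), 2.871011972427368)
```

View pics/scene4.png

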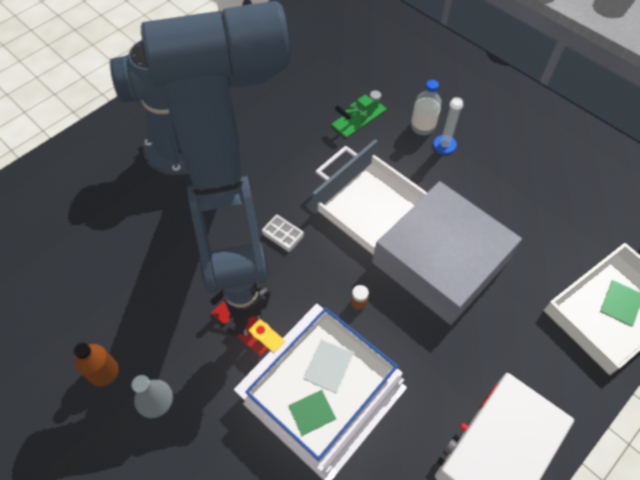

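The scene view shows the jack's base end under the yellow tongue, red dot at (260,330), with everything else where it was. The saddle is about 1.6 mm short, so I correct that and set it down.

```bash
python3 -m crank '[{"dp":[0.05,0,-0.04],"angular":[0,0,0]},{"dp":[0,0,-0.05],"angular":[0,0,0]},{"dp":[0,0,-0.04],"angular":[0,0,0]},{"dp":[0,0,0],"angular":[0,0,0]},{"dp":[0,0,0],"angular":[0,0,0]}]' && python3 -m crank '[{"dp":[0,0,0],"angular":[0,0,0]},{"dp":[0,0,0],"angular":[0,0,0]},{"dp":[0,0,0],"angular":[0,0,0]},{"dp":[0,0,0],"angular":[0,0,0]},{"dp":[0,0,0],"angular":[0,0,0]}]' 0.35
```

```text
t: 16.05
tcp_pos: [0.5805, -0.2397, 0.0465]
tool_rot: [-0.03, 1.0, -0.0, 0.0]
force: [-0.3, -0.9, -4.5]
finger_gap: 0.413
gripper_force: 51.9
t: 16.55
tcp_pos: [0.5806, -0.2399, 0.0467]
tool_rot: [-0.03, 1.0, -0.0, 0.0]
force: [-0.4, -0.2, 0.6]
finger_gap: 0.649
gripper_force: 0.0
```

```bash
python3 -m crank '[{"dp":[0,0,0.3],"angular":[0,0,0]},{"dp":[0,0,0.6],"angular":[0,0,0]},{"dp":[0,0,0.9],"angular":[0,0,0]},{"dp":[0,0,0.9],"angular":[0,0,0]},{"dp":[0,0,0.9],"angular":[0,0,0]},{"dp":[0,0,0.5],"angular":[0,0,0]},{"dp":[-0.6,-0.04,0],"angular":[0,0,0]},{"dp":[-0.8,-0.05,0],"angular":[0,0,0]},{"dp":[-0.8,-0.05,0],"angular":[0,0,0]},{"dp":[-0.6,-0.04,0],"angular":[0,0,0]},{"dp":[0,0,0],"angular":[0,0,0]},{"dp":[0,0,0],"angular":[0,0,0]}]' 1
python3 - <<'E'
from h import *
st();d=snap('wrist','w5.png');snap('scene','scene5.png');snap('top','top5.png')
E
```

```text
t: 17.75
tcp_pos: [0.4959, -0.2448, 0.1691]
tool_rot: [-0.03, 1.0, 0.0, -0.0]
force: [0.1, -0.4, -6.3]
finger_gap: 0.402
gripper_force: 55.8
t17.75 tcp [ 0.4959 -0.2448  0.1691] ytool deg 93.39 tilt [-0.0006  0.0009] gap 0.402 F [ 0.1 -0.4 -6.3] g 55.8 q6 -2.29
```

View pics/w5.png

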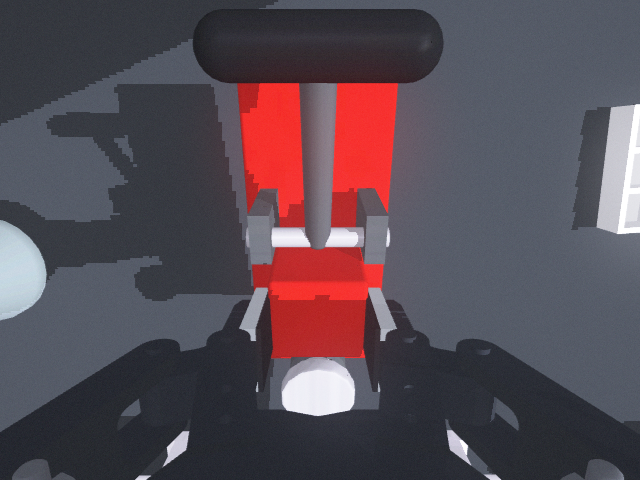

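I made a mistake here. OPENING takes effect as the call begins, so setting it to 1 closed the fingers on the jack again, and it has come up with the gripper. I'll check the deck before anything else.

Run:
```python
from h import *
a=np.load('/tmp/top.npz')['image'];b=np.load('/tmp/scene.npz')['image']
c=np.hstack([cv2.resize(a[60:280,300:600],(400,293)),cv2.resize(b[250:480,150:450],(400,307))[:293]]);cv2.imwrite('pics/chk.png',c)
for n in('top','scene'):
    d=np.load(f'/tmp/{n}.npz');im=d['image'];hsv=cv2.cvtColor(im,cv2.COLOR_BGR2HSV);H,S,V=[hsv[...,i].astype(int) for i in range(3)];W=cloud(d);x,y,z=[W[...,i] for i in range(3)]
    yel=(H>20)&(H<35)&(S>150)&(V>120)&(x<.75)&(x>.5);print(n,yel.sum(),np.nanmedian(W[yel],0),np.nanmin(W[yel],0),np.nanmax(W[yel],0))
    w=(z>.09)&(z<.3)&(x>.6)&(x<.98)&(y<-.05)&(y>-.42)&(H>95)&(H<130)&(S>120)
    P=W[w];print('rim',len(P),cv2.minAreaRect(P[:,:2].astype(np.float32)*1000),np.percentile(P[:,2],[2,50,98]))
    red=((H<8)|(H>172))&(S>150)&(V>100)&(abs(x-.619)<.03)&(abs(y+.237)<.03)&(z>.07)
    c=cv2.moments(red.astype(np.uint8),True)
    if c['m00']:print('dot',red.sum(),ray(d,c['m10']/c['m00'],c['m01']/c['m00'],.079).round(4))
```

```text
top 371 [ 0.64436308 -0.23219239  0.07740653] [ 0.59755359 -0.26965419 -0.00320094] [ 0.69256066 -0.21651108  0.08396227]
rim 846 ((803.5411376953125, -225.6654510498047), (209.8358154296875, 257.25653076171875), 3.481060743331909) [0.10762706 0.11193656 0.11593588]
dot 43 [ 0.6181 -0.2365  0.079 ]
scene 455 [ 0.64338448 -0.23738973  0.07781928] [ 0.57419966 -0.25815468 -0.00224696] [ 0.67785528 -0.20036216  0.08398872]
rim 675 ((805.5501098632812, -225.4807586669922), (204.15769958496094, 257.6792297363281), 3.6660239696502686) [0.10773461 0.11240622 0.11786368]
dot 39 [ 0.6198 -0.2385  0.079 ]
```

View pics/chk.png

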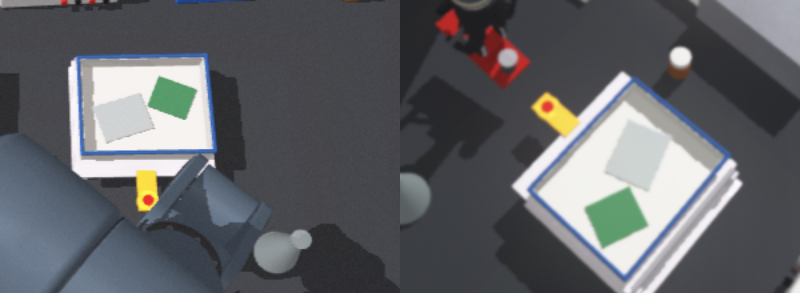

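The deck is back at rest: dot, rim and tray contents read the same as before. The jack is still in hand and clear of the tongue. I'll measure it in the grip again.

```bash
cat > jk.py <<'E'
from h import *
def jack():
    st();d=snap('wrist');im=d['image'];hsv=cv2.cvtColor(im,cv2.COLOR_BGR2HSV);H,S,V=[hsv[...,i].astype(int) for i in range(3)];W=cloud(d);x,y,z=[W[...,i] for i in range(3)]
    red=((H<8)|(H>172))&(S>150)&(V>60);red[:,:230]=0;red[:,410:]=0
    k=red.copy();k[:210]=0
    hb=np.nanmedian(z[100:180,245:390][red[100:180,245:390]]);r=red.copy();r[:95]=0;r[180:]=0
    A=np.c_[x[r],y[r],np.ones(r.sum())];q=z[r];o=abs(q-hb)<.012;pl=np.linalg.lstsq(A[o],q[o],rcond=None)[0];print('base top',hb,'slope deg x,y',np.degrees(pl[:2]).round(2))
    c=[]
    for v in range(95,205,10):
        u=np.where(red[v])[0];c.append((ray(d,u.min(),v,hb)+ray(d,u.max()+1,v,hb))/2)
    c=np.array(c);p=np.polyfit(c[:,0],c[:,1],1)
    print('yaw %.2f'%np.degrees(np.arctan(p[0])),'axis y at .619 %.4f'%np.polyval(p,.619))
    k&=z>hb+.045;print('block top z',np.nanmedian(z[k]),cv2.minAreaRect(W[k][:,:2].astype(np.float32)*1000))
    s=(S<60)&(V>140)&(z>hb+.038)&(z<hb+.06);s[:350]=0;s[:,:275]=0;s[:,365:]=0
    print('saddle',s.sum(),np.nanmedian(z[s]),cv2.minEnclosingCircle(W[s][:,:2].astype(np.float32)*1000))
    b=(V<70)&(z>hb+.03);b[100:]=0;b[:,:180]=0;b[:,460:]=0
    if b.sum()>200:print('bar z max',np.nanpercentile(z[b],97),cv2.minAreaRect(W[b][:,:2].astype(np.float32)*1000))
jack()
E
python3 jk.py
```

```text
t17.90 tcp [ 0.4972 -0.2453  0.1694] ytool deg 93.46 tilt [ 0.0007 -0.0004] gap 0.405 F [-0.3  0.4 -6.4] g 55.8 q6 -2.29
base top 0.12428348777692774 slope deg x,y [-9.12 -0.85]
yaw 3.57 axis y at .619 -0.2376
block top z 0.16951226473885195 ((482.89361572265625, -246.3450164794922), (9.383808135986328, 34.541194915771484), 0.45092225074768066)
saddle 0 nan ((0.0, 0.0), 0.0)
bar z max 0.20140694050902644 ((409.10601806640625, -250.54351806640625), (15.96574878692627, 59.368892669677734), 3.2749173641204834)
  return np.nanmean(a, axis, out=out, keepdims=keepdims)
```

The jack is tilted about 9° nose down and gripped near the top of its block. I'll level it, set it down here clear of the deck, and grasp it again.

```bash
python3 -m crank '[{"dp":[-0.3,0,-0.3],"angular":[0.3,-4.5,0]},{"dp":[-0.3,0,-0.6],"angular":[0.3,-4.5,0]},{"dp":[0,0,-0.8],"angular":[0,0,0]},{"dp":[0,0,-0.6],"angular":[0,0,0]},{"dp":[0,0,-0.5],"angular":[0,0,0]},{"dp":[0,0,0],"angular":[0,0,0]},{"dp":[0,0,0],"angular":[0,0,0]},{"dp":[0,0,0],"angular":[0,0,0]}]' && python3 jk.py
```

```text
t: 18.75
tcp_pos: [0.4793, -0.2456, 0.0862]
tool_rot: [-0.03, 0.996, 0.002, 0.079]
force: [0.2, -0.0, -6.4]
finger_gap: 0.404
gripper_force: 55.7
t18.75 tcp [ 0.4793 -0.2456  0.0862] ytool deg 93.47 tilt [0.1579 0.0091] gap 0.404 F [ 0.2 -0.  -6.4] g 55.7 q6 -2.56
base top 0.031464231397130685 slope deg x,y [-0.13 -0.28]
yaw 3.66 axis y at .619 -0.2366
block top z 0.08324021836387503 ((477.6416320800781, -245.62393188476562), (35.98535919189453, 35.73183059692383), 4.168883800506592)
saddle 3468 0.07912924772477695 ((518.8220825195312, -243.1249542236328), 15.891669273376465)
bar z max 0.10428482757208397 ((388.28643798828125, -251.01744079589844), (15.667969703674316, 59.36941146850586), 3.466219425201416)
```

```bash
python3 -m crank '[{"dp":[0,0,-0.3],"angular":[0,0,0]},{"dp":[0,0,-0.3],"angular":[0,0,0]},{"dp":[0,0,-0.1],"angular":[0,0,0]},{"dp":[0,0,-0.08],"angular":[0,0,0]},{"dp":[0,0,0],"angular":[0,0,0]},{"dp":[0,0,0],"angular":[0,0,0]}]' && python3 -m crank '[{"dp":[0,0,0],"angular":[0,0,0]},{"dp":[0,0,0],"angular":[0,0,0]},{"dp":[0,0,0],"angular":[0,0,0]},{"dp":[0,0,0],"angular":[0,0,0]},{"dp":[0,0,0],"angular":[0,0,0]},{"dp":[0,0,0],"angular":[-0.3,4.5,0]},{"dp":[0,0,0],"angular":[-0.3,4.5,0]},{"dp":[0,0,0],"angular":[0,0,0]},{"dp":[0,0,0],"angular":[0,0,0]}]' 0.25 && python3 jk.py
```

```text
t: 19.4
tcp_pos: [0.4779, -0.2447, 0.0623]
tool_rot: [-0.03, 0.996, 0.003, 0.078]
force: [-4.1, 1.0, 1.9]
finger_gap: 0.401
gripper_force: 56.8
t: 20.3
tcp_pos: [0.4786, -0.2447, 0.0619]
tool_rot: [-0.03, 1.0, 0.0, 0.001]
force: [0.3, -0.3, -0.3]
finger_gap: 0.748
gripper_force: 0.0
t20.30 tcp [ 0.4786 -0.2447  0.0619] ytool deg 93.49 tilt [0.0013 0.0005] gap 0.748 F [ 0.3 -0.3 -0.3] g 0.0 q6 -2.31
base top 0.007381943201314106 slope deg x,y [ 0.04 -0.03]
yaw 3.41 axis y at .619 -0.2363
block top z 0.059349661440427276 ((476.0113525390625, -244.97262573242188), (34.723628997802734, 36.2560920715332), 3.671437978744507)
saddle 2812 0.055262376532025606 ((515.4583740234375, -242.47215270996094), 15.490970611572266)
bar z max 0.08012700978109978 ((386.9875183105469, -250.21275329589844), (15.911905288696289, 59.63934326171875), 3.820289134979248)
```

The jack now sits flat on the bench at 3.4° yaw. I'll grasp it low on the block.

```bash
python3 -m crank '[{"dp":[-0.07,0,-0.25],"angular":[0,0,0]},{"dp":[0,0,-0.27],"angular":[0,0,0]},{"dp":[0,0,0],"angular":[0,0,0]},{"dp":[0,0,0],"angular":[0,0,0]}]' && python3 -m crank '[{"dp":[0,0,0],"angular":[0,0,0]},{"dp":[0,0,0],"angular":[0,0,0]},{"dp":[0,0,0],"angular":[0,0,0]},{"dp":[0,0,0],"angular":[0,0,0]},{"dp":[0,0,0],"angular":[0,0,0]},{"dp":[0,0,0],"angular":[0,0,0]},{"dp":[0,0,0.14],"angular":[0,0,0]},{"dp":[0,0,0],"angular":[0,0,0]},{"dp":[0,0,0],"angular":[0,0,0]}]' 1 60 && python3 jk.py
```

```text
t: 20.75
tcp_pos: [0.4758, -0.245, 0.0458]
tool_rot: [-0.03, 1.0, 0.0, -0.0]
force: [0.1, 0.6, -0.1]
finger_gap: 0.747
gripper_force: 0.0
t: 21.65
tcp_pos: [0.4758, -0.2448, 0.05]
tool_rot: [-0.03, 1.0, 0.0, -0.001]
force: [0.1, 0.2, -5.6]
finger_gap: 0.411
gripper_force: 62.0
t21.65 tcp [ 0.4758 -0.2448  0.05  ] ytool deg 93.45 tilt [-0.0012  0.0008] gap 0.411 F [ 0.1  0.2 -5.6] g 62.0 q6 -2.31
base top 0.010699740598352603 slope deg x,y [-0.07 -0.  ]
yaw 3.55 axis y at .619 -0.2357
block top z 0.06256036240082677 ((475.1138916015625, -244.4138641357422), (35.34855270385742, 36.624053955078125), 3.6132586002349854)
saddle 820 0.05569672418691431 ((507.75372314453125, -242.72164916992188), 12.155316352844238)
bar z max 0.083464156729904 ((386.4225158691406, -250.3975830078125), (15.999824523925781, 59.58884048461914), 3.3621134757995605)
```

```bash
python3 -m crank '[{"dp":[0.3,0.01,0],"angular":[0,0,0]},{"dp":[0.5,0.02,0],"angular":[0,0,0]},{"dp":[0.5,0.02,0],"angular":[0,0,0]},{"dp":[0.5,0.02,0],"angular":[0,0,0]},{"dp":[0.5,0.02,0],"angular":[0,0,0]},{"dp":[0.5,0.02,0],"angular":[0,0,0]},{"dp":[0.4,0.02,0],"angular":[0,0,0]},{"dp":[0.2,0.02,0],"angular":[0,0,0]},{"dp":[0,0,0],"angular":[0,0,0]},{"dp":[0,0,0],"angular":[0,0,0]},{"dp":[0,0,0],"angular":[0,0,0]}]' && python3 jk.py
```

```text
t: 22.8
tcp_pos: [0.5773, -0.2403, 0.0503]
tool_rot: [-0.03, 1.0, 0.0, -0.001]
force: [-0.6, 0.9, -5.8]
finger_gap: 0.415
gripper_force: 61.9
t22.80 tcp [ 0.5773 -0.2403  0.0503] ytool deg 93.42 tilt [-0.0016  0.0009] gap 0.415 F [-0.6  0.9 -5.8] g 61.9 q6 -2.20
base top 0.01103076101647077 slope deg x,y [-0.   -0.03]
yaw 3.67 axis y at .619 -0.2372
block top z 0.06288420968666081 ((576.567138671875, -239.9390869140625), (35.31853485107422, 36.64405822753906), 3.258577823638916)
saddle 624 0.05501981872358272 ((608.625, -238.29791259765625), 12.081915855407715)
bar z max 0.0838236090596701 ((487.82562255859375, -245.77691650390625), (15.958921432495117, 59.66590118408203), 3.258572816848755)
```

```bash
python3 -m crank '[{"dp":[0,0,-0.06],"angular":[0,0,0]},{"dp":[0,0,-0.06],"angular":[0,0,0]},{"dp":[0,0,0],"angular":[0,0,0]},{"dp":[0,0,0],"angular":[0,0,0]}]' && python3 -m crank '[{"dp":[0,0,0],"angular":[0,0,0]},{"dp":[0,0,0],"angular":[0,0,0]},{"dp":[0,0,0],"angular":[0,0,0]},{"dp":[0,0,0],"angular":[0,0,0]},{"dp":[0,0,0],"angular":[0,0,0]}]' 0.3 && python3 -m crank '[{"dp":[0,0,0.3],"angular":[0,0,0]},{"dp":[0,0,0.6],"angular":[0,0,0]},{"dp":[0,0,0.9],"angular":[0,0,0]},{"dp":[0,0,0.9],"angular":[0,0,0]},{"dp":[0,0,0.8],"angular":[0,0,0]},{"dp":[-0.6,-0.04,0],"angular":[0,0,0]},{"dp":[-0.8,-0.05,0],"angular":[0,0,0]},{"dp":[-0.8,-0.05,0],"angular":[0,0,0]},{"dp":[-0.8,-0.05,0],"angular":[0,0,0]},{"dp":[0,0,0],"angular":[0,0,0]},{"dp":[0,0,0],"angular":[0,0,0]}]' 0.3 && python3 jk.py
```

```text
t: 23.25
tcp_pos: [0.5782, -0.2406, 0.0469]
tool_rot: [-0.03, 1.0, 0.0, -0.0]
force: [-0.5, 0.0, -7.0]
finger_gap: 0.412
gripper_force: 62.0
t: 23.75
tcp_pos: [0.5786, -0.2407, 0.0474]
tool_rot: [-0.03, 1.0, -0.0, 0.0]
force: [-1.4, 0.2, -0.4]
finger_gap: 0.699
gripper_force: 0.0
t: 24.85
tcp_pos: [0.4887, -0.2468, 0.1528]
tool_rot: [-0.03, 1.0, -0.0, 0.001]
force: [0.4, -0.4, 0.2]
finger_gap: 0.7
gripper_force: 0.0
t24.85 tcp [ 0.4887 -0.2468  0.1528] ytool deg 93.38 tilt [ 0.0016 -0.0009] gap 0.700 F [ 0.4 -0.4  0.2] g 0.0 q6 -2.30
base top nan slope deg x,y [0. 0.]
  return np.nanmean(a, axis, out=out, keepdims=keepdims)
Traceback (most recent call last):
  File "jk.py", line 18, in <module>
    jack()
    ~~~~^^
  File "jk.py", line 10, in jack
    u=np.where(red[v])[0];c.append((ray(d,u.min(),v,hb)+ray(d,u.max()+1,v,hb))/2)
                                          ~~~~~^^
ValueError: zero-size array to reduction operation minimum which has no identity
```

```bash
cat > m.py <<'E'
from h import *
st();d=snap('wrist','w_%.1f.png'%sense()['t'])
im=d['image'];hsv=cv2.cvtColor(im,cv2.COLOR_BGR2HSV);H,S,V=[hsv[...,i].astype(int) for i in range(3)];W=cloud(d);x,y,z=[W[...,i] for i in range(3)]
near=(x>.36)&(x<.68)&(abs(y+.24)<.08)
red=near&((H<8)|(H>172))&(S>150)&(V>60)
for n,m in(('base',red&(abs(z-.008)<.004)),('block',red&(abs(z-.06)<.005)&(x<.6)),('saddle',near&(S<60)&(V>140)&(z>.05)&(z<.095)&(x>.59)),('bar',near&(V<70)&(z>.015)&(z<.09)&(x<.51)),('yellow',near&(H>20)&(H<35)&(S>150)&(z>.06)),('dot',red&(z>.072))):
    if m.sum()>30:print(n,m.sum(),'z %.4f'%np.nanpercentile(z[m],90),[np.round(a,1) for a in cv2.minAreaRect(W[m][:,:2].astype(np.float32)*1000)])
E
python3 m.py
```

```text
t24.90 tcp [ 0.4894 -0.2469  0.1527] ytool deg 93.42 tilt [ 0.0021 -0.0014] gap 0.700 F [-0.8  0.5 -0.5] g 0.0 q6 -2.30
base 7589 z 0.0084 [array([ 558.5, -241.9]), array([167.,  66.]), np.float64(3.5)]
block 2564 z 0.0603 [array([ 548.3, -243.2]), array([94.5, 35.7]), np.float64(4.6)]
saddle 147 z 0.0552 [array([ 605.5, -239.4]), array([ 5. , 19.7]), np.float64(6.8)]
bar 1990 z 0.0795 [array([ 487.9, -246.1]), array([15.3, 59.1]), np.float64(3.4)]
```

The jack stands within about 1.5 mm of the lift point at 3.5° yaw. Next I close the fingers clear above the bar and make the first stroke.

```bash
python3 -m crank '[{"dp":[-0.14,0.02,0],"angular":[0,0,0]},{"dp":[0,0,0],"angular":[0,0,0]},{"dp":[0,0,0],"angular":[0,0,0]},{"dp":[0,0,0],"angular":[0,0,0]},{"dp":[0,0,0],"angular":[0,0,0]},{"dp":[0,0,0],"angular":[0,0,0]},{"dp":[0,0,0],"angular":[0,0,0]},{"dp":[0,0,-0.6],"angular":[0,0,0]},{"dp":[0,0,-0.6],"angular":[0,0,0]},{"dp":[0,0,-0.3],"angular":[0,0,0]},{"dp":[0,0,0],"angular":[0,0,0]}]' 1 20 && python3 -m crank '[{"dp":[0,0,-0.2],"angular":[0,0,0]},{"dp":[0,0,-0.2],"angular":[0,0,0]},{"dp":[0,0,-0.2],"angular":[0,0,0]},{"dp":[0,0,-0.2],"angular":[0,0,0]},{"dp":[0,0,-0.2],"angular":[0,0,0]},{"dp":[0,0,-0.2],"angular":[0,0,0]},{"dp":[0,0,-0.2],"angular":[0,0,0]},{"dp":[0,0,-0.2],"angular":[0,0,0]},{"dp":[0,0,-0.2],"angular":[0,0,0]},{"dp":[0,0,-0.2],"angular":[0,0,0]},{"dp":[0,0,0],"angular":[0,0,0]},{"dp":[0,0,0],"angular":[0,0,0]}]' && python3 m.py
```

```text
t: 26.05
tcp_pos: [0.4834, -0.2452, 0.1058]
tool_rot: [-0.03, 1.0, 0.001, -0.001]
force: [-0.1, 0.1, -0.4]
finger_gap: -0.001
gripper_force: 0.0
t: 27.25
tcp_pos: [0.4833, -0.2454, 0.0483]
tool_rot: [-0.03, 1.0, 0.0, -0.001]
force: [-6.0, 0.7, 17.0]
finger_gap: -0.002
gripper_force: 8.2
t27.25 tcp [ 0.4833 -0.2454  0.0483] ytool deg 93.46 tilt [-0.0014  0.0004] gap -0.002 F [-6.   0.7 17. ] g 8.2 q6 -2.31
base 2654 z 0.0081 [array([ 494.7, -245.6]), array([40. , 66.3]), np.float64(4.0)]
bar 16829 z 0.0881 [array([ 481.2, -245.9]), array([26.1, 80.5]), np.float64(3.2)]
```

```bash
cat > dk.py <<'E'
from h import *
for n in('scene','top'):
    d=snap(n,'%s_%.1f.png'%(n,sense()['t']));hsv=cv2.cvtColor(d['image'],cv2.COLOR_BGR2HSV);H,S,V=[hsv[...,i].astype(int) for i in range(3)];W=cloud(d);x,y,z=[W[...,i] for i in range(3)]
    red=((H<8)|(H>172))&(S>150)&(V>100)&(abs(x-.619)<.03)&(abs(y+.237)<.03)&(z>.07)
    if red.sum()>8:print(n,'dot',red.sum(),np.nanmedian(W[red],0).round(4))
E
python3 dk.py
```

```text
scene dot 40 [ 0.6206 -0.2375  0.0948]
```

The lift point rose 16 mm, which is a full stroke. Now I let the handle right up and check.

```bash
python3 -m crank '[{"dp":[0,0,0.2],"angular":[0,0,0]},{"dp":[0,0,0.2],"angular":[0,0,0]},{"dp":[0,0,0.2],"angular":[0,0,0]},{"dp":[0,0,0.2],"angular":[0,0,0]},{"dp":[0,0,0.2],"angular":[0,0,0]},{"dp":[0,0,0.2],"angular":[0,0,0]},{"dp":[0,0,0.2],"angular":[0,0,0]},{"dp":[0,0,0.3],"angular":[0,0,0]},{"dp":[0,0,0.5],"angular":[0,0,0]},{"dp":[0,0,0.7],"angular":[0,0,0]},{"dp":[0,0,0.6],"angular":[0,0,0]},{"dp":[0,0,0],"angular":[0,0,0]},{"dp":[0,0,0],"angular":[0,0,0]},{"dp":[0,0,0],"angular":[0,0,0]}]' && python3 m.py && python3 dk.py
```

```text
t: 28.8
tcp_pos: [0.4832, -0.2452, 0.151]
tool_rot: [-0.03, 1.0, 0.001, -0.001]
force: [-0.4, -0.0, 0.1]
finger_gap: 0.003
gripper_force: 0.0
t28.80 tcp [ 0.4832 -0.2452  0.151 ] ytool deg 93.44 tilt [-0.0021  0.0015] gap 0.003 F [-0.4 -0.   0.1] g 0.0 q6 -2.31
base 3945 z 0.0083 [array([ 517.2, -244.3]), array([84.3, 66. ]), np.float64(3.7)]
block 321 z 0.0603 [array([ 584.7, -239.1]), array([20. ,  8.7]), np.float64(3.5)]
bar 1442 z 0.0794 [array([ 487.8, -246.5]), array([15. , 58.3]), np.float64(3.0)]
dot 31 z 0.1788 [array([ 485.3, -246.6]), array([20.9, 45.1]), np.float64(3.7)]
scene dot 39 [ 0.6199 -0.2388  0.0789]
top dot 43 [ 0.6183 -0.237   0.0784]
```

The bar is back at rest, the deck is down and the jack has not moved. Now the second stroke, which I hold.

```bash
python3 -m crank '[{"dp":[0,0,-0.6],"angular":[0,0,0]},{"dp":[0,0,-0.6],"angular":[0,0,0]},{"dp":[0,0,-0.3],"angular":[0,0,0]},{"dp":[0,0,-0.2],"angular":[0,0,0]},{"dp":[0,0,-0.2],"angular":[0,0,0]},{"dp":[0,0,-0.2],"angular":[0,0,0]},{"dp":[0,0,-0.2],"angular":[0,0,0]},{"dp":[0,0,-0.2],"angular":[0,0,0]},{"dp":[0,0,-0.2],"angular":[0,0,0]},{"dp":[0,0,-0.2],"angular":[0,0,0]},{"dp":[0,0,-0.2],"angular":[0,0,0]},{"dp":[0,0,-0.2],"angular":[0,0,0]},{"dp":[0,0,-0.2],"angular":[0,0,0]},{"dp":[0,0,-0.05],"angular":[0,0,0]},{"dp":[0,0,0],"angular":[0,0,0]},{"dp":[0,0,0],"angular":[0,0,0]},{"dp":[0,0,0],"angular":[0,0,0]},{"dp":[0,0,0],"angular":[0,0,0]},{"dp":[0,0,0],"angular":[0,0,0]}]' && python3 dk.py && python3 -c "
from h import *
st()"
```

```text
t: 30.85
tcp_pos: [0.4836, -0.2457, 0.048]
tool_rot: [-0.03, 1.0, -0.0, -0.0]
force: [-6.8, 0.5, 23.1]
finger_gap: 0.001
gripper_force: 11.4
scene dot 42 [ 0.6214 -0.2381  0.0965]
t30.95 tcp [ 0.4836 -0.2457  0.048 ] ytool deg 93.47 tilt [-0.0003 -0.0005] gap 0.003 F [-7.6  1.6 22.5] g 11.4 q6 -2.31
```

The handle is at its stop with 23 N on it, and the deck is up 16–17 mm and steady. I'm handing in.

```bash
python3 -c "
from station import order
print(order.sign_off())"
```

```text
the job is handed in; nothing more can be done
None
```

I handed the job in at about 31 s with the jack centred to about 2 mm, pumped once and let up, then held fully down with the deck raised 16–17 mm; but after I first set it down a wrong gripper setting re-gripped and lifted it under the tongue, briefly lifting the deck, which by camera settled back unchanged before I re-placed the jack and pumped.

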